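# Index the hub blank round to the drill guide

## Robot

A 6-joint arm with a two-finger parallel gripper is mounted at the origin on the work surface. World frame = base frame: x ahead of the robot, y to its left, z up, the work surface at z = 0. Lengths are in m, angles in rad, forces in N, time in s.
With the tool pointing down it reaches from about 0.25 to 0.725 m from the base axis. Payload 4 kg.
Tool frame: the origin (TCP) lies between the finger pads; the fingertips stand 8 mm ahead of it and the grasp point (between the pads) lies 11 mm behind it; z points along the fingers, y is the direction in which the jaws open and shut (so a half turn about z gives the same grasp; the last joint's range is limited). The gripper opens to 85 mm and grips with 20 to 120 N. Pads are 22 mm wide; open, the fingers measure 114 mm over their backs; the gripper's body (76 mm by 85 mm) begins 54 mm behind the grasp point. The pads swing forward as they close: fully open they stand 13 mm farther back than shut.
Start: joints at [-1.29, 0.241, 0.005, 1.335, 0, 1.571], TCP at [0.139, -0.48, 0.239] pointing down, gripper open.
Joint ranges: [-2.72, 2.72], [-1.05, 1.87], [-1.09, 1.28], [-1.99, 2.15], [-1.42, 1.44], [-3.14, 3.14]. Speed limits (rad/s): [2.79, 2.79, 3.14, 3.14, 3.14, 3.14].

## Interface

Orientations are given as a unit quaternion [x, y, z, w].
In Python, from workcell import * gives the robot as it stands.
- The arm moves only by the tool send_rows, never from a script. Its argument "increments" is a list that holds one entry, the list of rows, each a list of 6 numbers: the shift along the tool's x, y, z in units of 50 mm (1.0 is 50 mm), then the turn, a rotation vector about the tool's x, y, z in units of 10 degrees (1.0 is 10 degrees). In form: [[[x, y, z, ax, ay, az], ...]]. A call has 1 to 8 rows; each row shifts and turns the commanded pose from where the row before left it, along the tool's axes as they then stand; what a row does not reach is not made up. A row lasts 1/8 s, in which the tool goes at most 62.5 mm and 10.7 degrees, less where a joint would pass 70% of its speed; a pose out of reach is approached as far as the arm can. A call with a number of a shift or a turn outside -1 to 1 is refused whole. A call with a gripper value outside its range is refused whole. "grip" is the closure, from 0 (fully open) to 1 (shut), set as the call begins (left out, the last holds). The fingers move at their own pace and stop on an object; the grip force is fixed at half the most. Time passes only in rows, so rows that do not move let the fingers close. It gives the time, the measured TCP pose, the force and the opening at its end, in the units of the state.
- get_obs(): the state, without advancing time (a new reading comes with each control period).
- camera(name): name is "scene" or "side" or "wrist"; returns a dict with "color" (384x512x3 uint8, red, green, blue), "z_map" (384x512 float32, m along the optical axis (not along the pixel's ray), 0 where there is no reading), "intrinsics" (3x3 intrinsics, pixels), "pose" (4x4, takes a point from camera to world coordinates); the wrist camera has in their place "mount" (4x4, takes a point from camera to tool coordinates, whose origin is the TCP and whose axes are the flange's). Camera axes: x right, y down, z forward; pixel columns grow to the right and rows downward; lengths in m; the calibration is good to about 2 mm. A picture is of the moment at which its call begins: read the wrist's pose just before it.
- job_done(): hands the job in, once; it reports no verdict.
The state is a dict: "clock": time; "joint_pos": joint angles; "joint_vel": joint speeds; "tau": joint torques, N m; "eef_pos": TCP position; "tool_rot": TCP orientation; "ft_force": force on the tool from outside, world axes, zero at the start; "ft_torque": the same for the moment, N m; "grip_width": finger opening in m.
Only numpy, scipy, OpenCV 4.12 (cv2) and the standard library are available. Lean on these libraries where they do the work, as an engineer would, in place of code of your own. Each camera call takes 0.05 s, during which the arm holds its last target.

## Task

On the bench jig, bring the cut-out in the rim of the wooden blank under the drill guide, working only by the sprung lever: swing its handle (counter-clockwise seen from above) firmly against its stop, without straining it, let it come fully back to rest, and repeat for as many strokes as it takes, no further. Do not touch the blank or its turntable, and leave the mallet, bar clamp and carton where they are.

Things in the scene. Friction and masses are not known exactly. Their poses are not given: they have to be found in the camera images.
- jig: Plywood base plate 280 x 280 x 14 mm, fixed to the bench. Origin on its underside, on the common vertical axis of the turntable and lever; z up. The lever sticks out on the plate's -y side.
- turntable: Steel plate 200 mm across its 12 rim pins (z 39 to 51 mm), carrying a twelve-sided wooden blank 172 mm across flats (z 51 to 79 mm) and a black knob (to z 106 mm). Origin on the axis at bench height. Only the lever turns it, counter-clockwise from above: 0.524 rad a full stroke (the first may differ, 0.15 to 0.85). Friction holds it as the lever returns; a short stroke leaves it short; it cannot go back.
- cutout (a point): Middle of the one cut-out in the blank's rim (wedge-shaped, 45 mm wide at the rim, 35 mm deep), 72.5 mm from the axis, at the height of the blank's top (79 mm). It starts 0.5 to 1.7 rad clockwise of the guide: one to three strokes away.
- guide (a point): Lower tip of the steel drill-guide pin, 8 mm diameter, pointing down over the blank's rim 72.5 mm from the axis, 88 mm above the bench; its column (top 128 mm) stands on the jig's +y side, opposite the lever.
- bracket: Round aluminium plate 276 mm across with the guide column and the lever's rubber-faced dark steel stop lug on it; origin on the jig's axis at bench height. It is clamped up to 0.08 rad off the jig either way, so the stop differs and must be felt: the lug stands in the arm's way 124 mm from the axis. Over 60 N on it counts as straining.
- lever (a joint): Lever angle in rad: 0 at rest, growing counter-clockwise from above. The stop comes somewhere between 0.68 and 0.88. A spring pulls it back: the push needed at the handle is 2 N at rest, about 5 N near the stop, plus 2 N while the turntable turns; then the force climbs within a few mm at the stop.
- handle (a point): Centre of the top of the upright dark wooden lever handle: 28 mm diameter, from z 36 mm up to its top at 130 mm above the bench, 180 mm from the axis. The flat arm under it is 16 mm wide, z 24 to 36 mm. At rest the lever points 0.39 rad to the -x side of the jig's -y direction.
- mallet: Wooden mallet lying on the bench, head 84 mm diameter x 120 mm, about 300 mm long. Origin under the head. Leave alone.
- barclamp: Steel bar clamp 200 mm long lying flat, 24 mm high. Leave alone.
- carton: Cardboard carton 85 x 85 x 120 mm high. Leave alone.

How it is judged:
By the outcome, as a careful person would: the job done as asked, in the order asked, and still so for the second after the job is handed in, with the robot touching nothing.
It also fails if it takes over 72 s, if anything falls off the work surface, if the arm or the gripper's body presses on something with over 40 N, if the wrist force passes 120 N, or if a joint passes its speed limit or range.

## Working session

There is one attempt and no reset: what is moved stays moved. The work goes in short steps, Python scripts to look and compute and a tool call to move; the robot and the scene stay as the last step left them, time stands still between calls to the robot, and variables do not carry over. Pictures are saved under pics/ and viewed, and the job is handed in when it is done.

Besides the shell and the picture viewer there is one more tool, called in YAML: its name, and indented under it one key for each argument. send_rows: Moves the arm, as the interface text tells. Its arguments: {"type":"object","properties":{"increments":{"type":"array"},"grip":{"type":"number"}},"required":["increments"]}

```bash
mkdir -p pics; cat > h.py <<'E'
from workcell import *
import numpy as np, cv2
def snap(name,fn):
    o=get_obs(); c=camera(name)
    cv2.imwrite('pics/'+fn,c['color'][:,:,::-1])
    if 'pose' not in c:
        from scipy.spatial.transform import Rotation as R
        T=np.eye(4);T[:3,:3]=R.from_quat(o['tool_rot']).as_matrix();T[:3,3]=o['eef_pos']
        c['pose']=T@c['mount']
    np.savez('pics/'+fn[:-4]+'.npz',**{k:np.asarray(v) for k,v in c.items()})
    return c
def pts(c):
    K=c['intrinsics'];z=c['z_map'];v,u=np.indices(z.shape)
    p=np.stack([(u-K[0,2])/K[0,0]*z,(v-K[1,2])/K[1,1]*z,z],-1)
    return p@c['pose'][:3,:3].T+c['pose'][:3,3]
def ray(c,u,v,h):
    K=c['intrinsics'];d=c['pose'][:3,:3]@np.array([(u-K[0,2])/K[0,0],(v-K[1,2])/K[1,1],1]);o=c['pose'][:3,3]
    return o+d*(h-o[2])/d[2]
def proj(c,p):
    K=c['intrinsics'];q=c['pose'][:3,:3].T@(np.asarray(p)-c['pose'][:3,3]);q=K@q;return q[:2]/q[2]
E
python3 - <<'E'
from h import *
print(get_obs())
for n in('scene','side','wrist'):
    c=snap(n,n+'0.png');print(n,c['pose'].round(3).tolist(),c['intrinsics'].round(1).tolist())
E
```

```text
{'clock': 0.0, 'joint_pos': array([-1.28996892e+00,  2.41425787e-01,  3.69469679e-03,  1.33521469e+00,
        5.67932670e-06,  1.57082779e+00]), 'joint_vel': array([ 8.30226347e-04,  2.63302402e-04,  6.15539602e-04,  7.07564181e-04,
       -6.66132770e-06, -1.03638881e-03]), 'tau': array([ 1.31609809e-04, -3.72316039e+01,  2.52408546e+01,  1.68436352e-02,
       -5.80505201e-06,  7.69317751e-06]), 'eef_pos': array([ 0.13840077, -0.47980188,  0.23839529]), 'tool_rot': array([ 9.90159812e-01,  1.39937096e-01, -1.47616243e-04, -1.06454625e-03]), 'ft_force': array([-0.36628367,  0.49188649, -0.20864368]), 'ft_torque': array([-0.03780661, -0.04895372,  0.01153648]), 'grip_width': 0.08544545694928479}
scene [[0.858, 0.412, -0.306, 0.958], [0.513, -0.676, 0.529, -0.877], [0.011, -0.611, -0.792, 1.271], [0.0, 0.0, 0.0, 1.0]] [[485.9, 0.0, 251.7], [0.0, 485.9, 200.7], [0.0, 0.0, 1.0]]
side [[-0.933, -0.189, 0.307, 0.192], [-0.361, 0.503, -0.786, 0.745], [-0.006, -0.844, -0.537, 0.699], [0.0, 0.0, 0.0, 1.0]] [[392.7, 0.0, 252.8], [0.0, 392.7, 189.5], [0.0, 0.0, 1.0]]
wrist [[0.276, -0.923, -0.27, 0.206], [-0.961, -0.266, -0.074, -0.462], [-0.003, 0.28, -0.96, 0.374], [0.0, 0.0, 0.0, 1.0]] [[264.7, 0.0, 251.4], [0.0, 264.7, 191.6], [0.0, 0.0, 1.0]]
```

View pics/scene0.png

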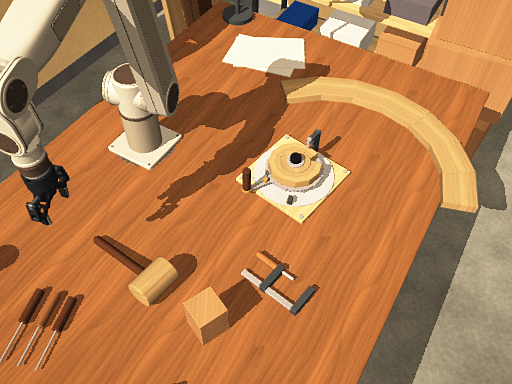

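View pics/side0.png

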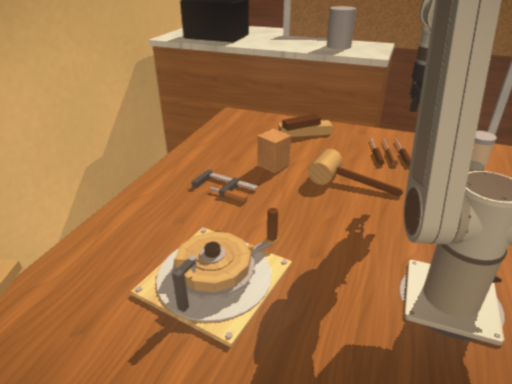

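View pics/wrist0.png

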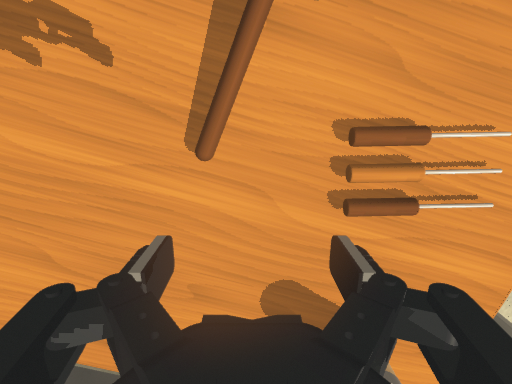

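The scene view shows the jig at about (295,178), with the handle at (246,172) and the guide column at (316,137). In the side view the handle top is at about (272,211) and the knob at (212,249). I'll zoom in next.

```bash
python3 - <<'E'
from h import *
s=dict(np.load('pics/side0.npz'));c=dict(np.load('pics/scene0.npz'))
for n,d,(u0,v0,w,hh) in(('a',s,(125,195,170,150)),('b',c,(225,120,140,110))):
    im=d['color'][v0:v0+hh,u0:u0+w,::-1];f=750//w
    im=cv2.resize(im,None,fx=f,fy=f,interpolation=cv2.INTER_CUBIC)
    for k in range(0,w,20): cv2.putText(im,str(u0+k),(k*f,10),0,.4,(0,0,255))
    for k in range(0,hh,20): cv2.putText(im,str(v0+k),(0,k*f+10),0,.4,(0,0,255))
    cv2.imwrite(f'pics/zoom_{n}.png',im[:600])
print('knob',ray(s,212,246,.106),ray(c,296,158,.106))
print('handle',ray(s,272,211,.130),ray(c,247,169,.130))
for d in(s,c):
    P=pts(d);m=(P[...,2]>.075)&(P[...,2]<.083)&(np.hypot(P[...,0]-.47,P[...,1])<.9)
    print(m.sum(),P[m].mean(0))
E
```

```text
knob [0.53206043 0.13583489 0.106     ] [0.54046839 0.12668533 0.106     ]
handle [ 0.43730566 -0.01139095  0.13      ] [ 0.43994798 -0.01516277  0.13      ]
2857 [0.47638083 0.07137469 0.07892886]
1691 [ 0.47952578 -0.054399    0.07944855]
```

View pics/zoom_a.png

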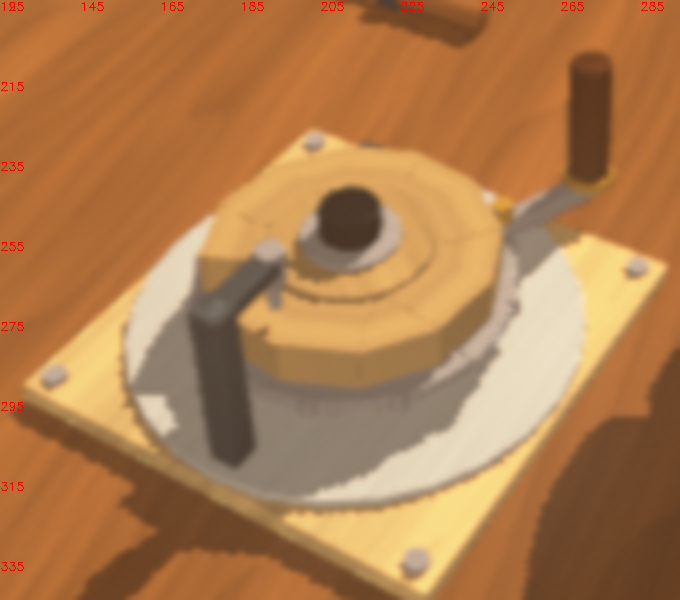

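View pics/zoom_b.png

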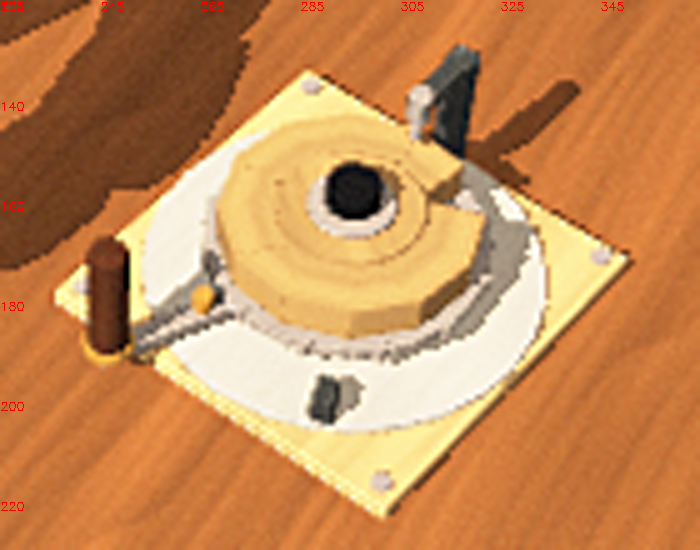

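```bash
cat > meas.py <<'E'
from h import *
def blank(d,c0=(.535,.131)):
    P=pts(d);r=np.hypot(P[...,0]-c0[0],P[...,1]-c0[1])
    return P[(abs(P[...,2]-.079)<.006)&(r<.105)]
if __name__=='__main__':
    s=dict(np.load('pics/side0.npz'));c=dict(np.load('pics/scene0.npz'))
    # corners of jig base top z .014
    sc=[(131.5,291),(203,227),(291.5,261),(232,344)]   # side
    cc=[(286.5,134),(351,172),(302,223),(236,179)]
    sc=[ray(s,125+x/4,195+y/4,.014) for x,y in[(22,384),(315,128),(667,265),(428,598)]]
    cc=[ray(c,225+x/5,120+y/5,.014) for x,y in[(307,70),(631,260),(384,517),(55,296)]]
    for q in(sc,cc): q=np.array(q)[:,:2];print(q.round(4).tolist(),q.mean(0),[np.linalg.norm(q[i]-q[i-1]).round(4) for i in range(4)])
    print('handle',ray(s,125+591/4,195+62/4,.13),ray(c,225+109/5,120+247/5,.13))
    print('knob',ray(s,125+350/4,195+200/4,.106),ray(c,225+355/5,120+180/5,.106))
    print('guide',ray(s,125+275/4,195+307/4,.088),ray(c,225+417/5,120+135/5,.088))
    print('cut corners',[ray(c,225+x/5,120+y/5,.079)for x,y in((463,167),(484,212),(430,190),(431,203))])
    for d in(s,c):
        b=blank(d);print(len(b),cv2.minEnclosingCircle(b[:,:2].astype(np.float32)))
E
python3 meas.py
```

```text
[[0.6913, 0.251], [0.6427, -0.024], [0.3707, 0.0226], [0.4144, 0.2976]] [0.52978099 0.13679035] [np.float64(0.2809), np.float64(0.2792), np.float64(0.276), np.float64(0.2785)]
[[0.4222, 0.2932], [0.6998, 0.2471], [0.6534, -0.0329], [0.3793, 0.0138]] [0.53865968 0.13029789] [np.float64(0.2826), np.float64(0.2814), np.float64(0.2837), np.float64(0.278)]
handle [ 0.43624795 -0.0140702   0.13      ] [ 0.44027499 -0.01690788  0.13      ]
knob [0.53253139 0.13227214 0.106     ] [0.53635338 0.1345352  0.106     ]
guide [0.54186054 0.20844057 0.088     ] [0.54635867 0.2085302  0.088     ]
cut corners [array([0.58303063, 0.20635604, 0.079     ]), array([0.6128628 , 0.17697189, 0.079     ]), array([0.57348422, 0.17601261, 0.079     ]), array([0.57929572, 0.16587924, 0.079     ])]
2480 ((0.5319093465805054, 0.13492073118686676), 0.09012004733085632)
1359 ((0.5346820950508118, 0.13179172575473785), 0.09073597937822342)
```

```bash
cat > plan.py <<'E'
from h import *
from scipy.spatial.transform import Rotation as R
A=np.array([.534,.133])
def go(target,yawy,n):
    """tool-down pose; rows from present measured pose. yawy = angle (deg) of tool y"""
    o=get_obs();Rc=R.from_quat(o['tool_rot'])
    a=np.radians(yawy);y=np.array([np.cos(a),np.sin(a),0]);z=np.array([0,0,-1.]);x=np.cross(y,z)
    Rt=R.from_matrix(np.stack([x,y,z],1)); rv=(Rc.inv()*Rt).as_rotvec()
    p=np.array(o['eef_pos']);d=(np.array(target)-p)/n;r=R.from_rotvec(rv/n);rows=[]
    for i in range(n):
        rows.append(np.r_[Rc.inv().apply(d)/.05,np.degrees(rv/n)/10]);Rc=Rc*r
    print('pos',p.round(4),'f',o['ft_force'].round(1),'max',np.abs(rows).max().round(2));print(np.round(rows,3).tolist())
def arc(dth,n):
    """rigid rotation about jig axis by dth deg in n rows from present"""
    o=get_obs();Rc=R.from_quat(o['tool_rot']);p=np.array(o['eef_pos']);rows=[]
    for i in range(n):
        q=R.from_euler('z',dth/n,degrees=True);v=p-np.r_[A,p[2]];pn=np.r_[A,p[2]]+q.apply(v);Rn=q*Rc
        rows.append(np.r_[Rc.inv().apply(pn-p)/.05,np.degrees((Rc.inv()*Rn).as_rotvec())/10]);p,Rc=pn,Rn
    print(np.round(rows,3).tolist())
E
python3 -c "
from plan import *
go([.438,-.017,.235],-32,12)"
```

```text
pos [ 0.1384 -0.48    0.2386] f [ 0.6 -0.4  0.9] max 0.92
[[0.694, -0.603, 0.007, -0.001, -0.0, -0.349], [0.729, -0.56, 0.007, -0.001, -0.0, -0.349], [0.762, -0.514, 0.007, -0.001, -0.0, -0.349], [0.792, -0.467, 0.007, -0.001, -0.0, -0.349], [0.819, -0.418, 0.007, -0.001, -0.0, -0.349], [0.843, -0.367, 0.006, -0.001, -0.0, -0.349], [0.863, -0.315, 0.006, -0.001, -0.0, -0.349], [0.881, -0.262, 0.006, -0.001, -0.0, -0.349], [0.895, -0.208, 0.006, -0.001, -0.0, -0.349], [0.906, -0.153, 0.006, -0.001, -0.0, -0.349], [0.914, -0.097, 0.006, -0.001, -0.0, -0.349], [0.918, -0.041, 0.006, -0.001, -0.0, -0.349]]
```

send_rows:
  increments:
    - [[0.69,-0.6,0,0,0,-0.35],[0.73,-0.56,0,0,0,-0.35],[0.76,-0.51,0,0,0,-0.35],[0.79,-0.47,0,0,0,-0.35],[0.82,-0.42,0,0,0,-0.35],[0.84,-0.37,0,0,0,-0.35],[0.86,-0.32,0,0,0,-0.35],[0.88,-0.26,0,0,0,-0.35]]
  grip: 0

```text
clock: 1.15
eef_pos: [0.3379, -0.1704, 0.2393]
tool_rot: [0.927, 0.376, 0.0, 0.0]
ft_force: [0.6, -0.4, -0.0]
grip_width: 0.0855
```

```bash
python3 -c "
from plan import *
go([.438,-.017,.235],-32,5)
snap('wrist','w1.png')"
```

```text
pos [ 0.3379 -0.1704  0.2393] f [ 0.6 -0.4 -0. ] max 0.73
[[0.715, -0.161, 0.017, 0.0, -0.0, -0.276], [0.722, -0.126, 0.017, 0.0, -0.0, -0.276], [0.727, -0.091, 0.017, 0.0, -0.0, -0.276], [0.73, -0.056, 0.017, 0.0, -0.0, -0.276], [0.732, -0.021, 0.017, 0.0, -0.0, -0.276]]
```

View pics/w1.png

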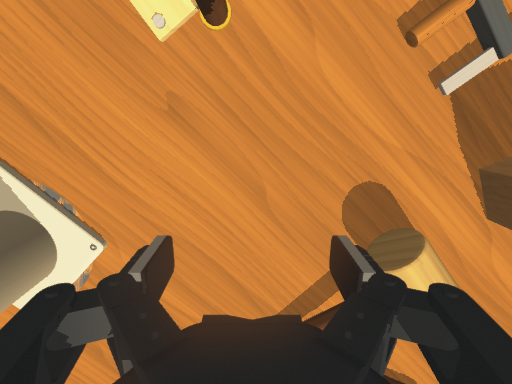

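The handle's base is visible at the top, at (213,10). I'll move to about 60 mm short of it so the wrist camera gets a full view of the handle, lever and cut-out.

send_rows:
  increments:
    - [[0.72,-0.16,0,0,0,-0.28],[0.72,-0.13,0,0,0,-0.28],[0.73,-0.09,0,0,0,-0.28],[0.3,-0.06,0,0,0,-0.28],[0,0,0,0,0,-0.26]]

```text
clock: 1.82
eef_pos: [0.4045, -0.0652, 0.239]
tool_rot: [0.874, 0.486, -0.0, -0.0]
ft_force: [-0.3, -1.0, 0.4]
grip_width: 0.0853
```

```bash
python3 -c "
from plan import *
go([.438,-.017,.235],-32,2)
snap('wrist','w2.png')"
```

```text
pos [ 0.4045 -0.0652  0.239 ] f [-0.3 -1.   0.4] max 0.59
[[0.586, 0.03, 0.04, -0.002, 0.002, 0.006], [0.586, 0.029, 0.04, -0.002, 0.002, 0.006]]
```

View pics/w2.png

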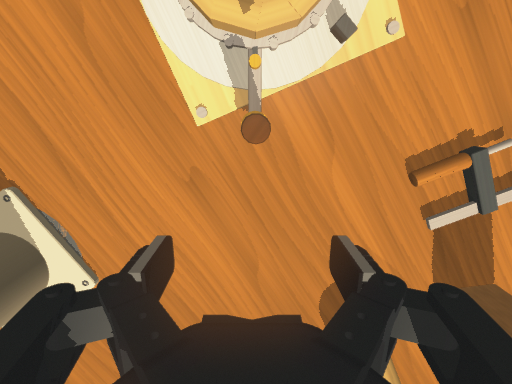

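```bash
python3 -c "
from plan import *
d=dict(np.load('pics/w2.npz'))
h=ray(d,256,128,.13);print(h,h[:2]-A,np.hypot(*(h[:2]-A)),np.degrees(np.arctan2(*(h[:2]-A)[::-1])))
l=ray(d,348,17,.05);print('lug',l,np.hypot(*(l[:2]-A)),np.degrees(np.arctan2(*(l[:2]-A)[::-1])))
print([ray(d,*p,.014+.003) for p in((391,27),(201,111))])"
```

```text
[ 0.43879044 -0.0183198   0.13      ] [-0.09520956 -0.1513198 ] 0.17878071263733303 -122.17787106022737
lug [0.58208245 0.02412889 0.05      ] 0.11901613607942896 -66.171558968519
[array([ 0.63515133, -0.00921926,  0.017     ]), array([0.38836353, 0.03195652, 0.017     ])]
```

send_rows:
  increments:
    - [[0.58,0.03,0,0,0,0],[0.58,0.03,0,0,0,0],[0,0,0.5,0,0,0],[0,0,0.5,0,0,0],[0,0,0,0,0,0]]

```text
clock: 2.5
eef_pos: [0.4359, -0.0187, 0.1876]
tool_rot: [0.875, 0.484, -0.002, -0.001]
ft_force: [-0.0, -1.1, 0.3]
grip_width: 0.0852
```

```bash
python3 -c "
from plan import *
go([.438,-.018,.085],-32,4)
snap('wrist','w3.png');snap('side','s3.png')"
```

```text
pos [ 0.4359 -0.0187  0.1876] f [-0.  -1.1  0.3] max 0.51
[[0.01, 0.009, 0.513, -0.006, 0.004, -0.004], [0.01, 0.008, 0.513, -0.006, 0.004, -0.004], [0.009, 0.008, 0.513, -0.006, 0.004, -0.004], [0.009, 0.007, 0.513, -0.006, 0.004, -0.004]]
```

View pics/w3.png

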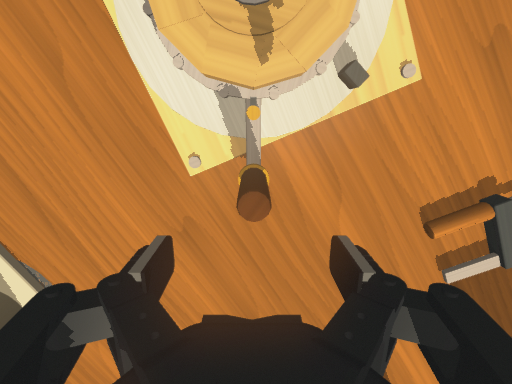

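View pics/s3.png

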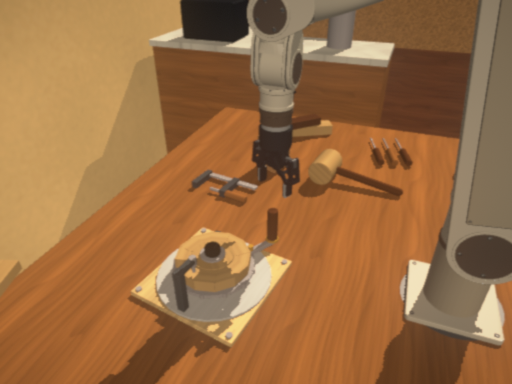

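The handle sits midway between the fingers in the wrist view, at (254,200). I'm lowering over it.

send_rows:
  increments:
    - [[0.01,0.01,0.51,0,0,0],[0.01,0.01,0.51,0,0,0],[0.01,0.01,0.51,0,0,0],[0.01,0.01,0.51,0,0,0],[0,0,0,0,0,0]]

```text
clock: 3.22
eef_pos: [0.44, -0.0179, 0.087]
tool_rot: [0.875, 0.484, -0.001, -0.001]
ft_force: [0.3, -0.5, -0.3]
grip_width: 0.0854
```

```bash
python3 -c "
from plan import *
go([.438,-.018,.085],-32,1)
arc(20,4)
snap('wrist','w4.png');snap('side','s4.png')"
```

```text
pos [ 0.44   -0.0179  0.087 ] f [ 0.3 -0.5 -0.3] max 0.04
[[-0.023, -0.033, 0.04, -0.01, 0.006, -0.014]]
[[0.015, 0.31, -0.001, -0.001, -0.001, -0.5], [0.015, 0.31, -0.001, -0.001, -0.001, -0.5], [0.015, 0.31, -0.001, -0.001, -0.001, -0.5], [0.015, 0.31, -0.001, -0.001, -0.001, -0.5]]
```

View pics/w4.png

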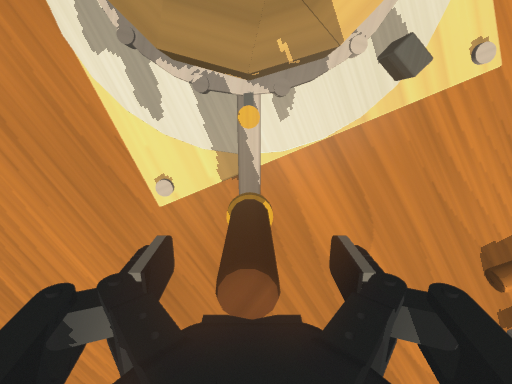

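View pics/s4.png

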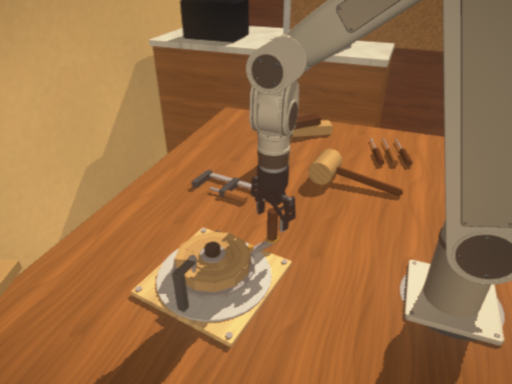

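send_rows:
  increments:
    - [[0.01,0.31,0,0,0,-0.5],[0.01,0.31,0,0,0,-0.5],[0.01,0.31,0,0,0,-0.5],[0.01,0.31,0,0,0,-0.5],[0,0,0,0,0,0]]

```text
clock: 3.95
eef_pos: [0.4985, -0.0416, 0.0887]
tool_rot: [0.778, 0.628, 0.001, 0.0]
ft_force: [-3.2, 1.6, 1.2]
grip_width: 0.0854
```

```bash
cat > st.py <<'E'
from plan import *
import sys
o=get_obs();p=o['eef_pos'][:2]-A;x=R.from_quat(o['tool_rot']).as_matrix()
f=o['ft_force'];print('t',o['clock'],'r',np.hypot(*p).round(4),'ang',np.degrees(np.arctan2(p[1],p[0])).round(2),'yaw_y',np.degrees(np.arctan2(x[1,1],x[0,1])).round(1),'z',o['eef_pos'][2].round(4),'f tool',(x.T@f).round(1),'w',o['grip_width'].round(4))
arc(4,1)
for a in sys.argv[1:]: snap(a.split(':')[0],a.split(':')[1])
E
python3 st.py wrist:w5.png
```

```text
Traceback (most recent call last):
  File "st.py", line 4, in <module>
    f=o['ft_force'];print('t',o['clock'],'r',np.hypot(*p).round(4),'ang',np.degrees(np.arctan2(p[1],p[0])).round(2),'yaw_y',np.degrees(np.arctan2(x[1,1],x[0,1])).round(1),'z',o['eef_pos'][2].round(4),'f tool',(x.T@f).round(1),'w',o['grip_width'].round(4))
                                                                                                                                                                                                                                      ^^^^^^^^^^^^^^^^^^^^^
AttributeError: 'float' object has no attribute 'round'
```

```bash
sed -i "s/o\['grip_width'\].round(4)/o['grip_width']/" st.py
python3 st.py wrist:w5.png
```

```text
t 3.95 r 0.1781 ang -101.48 yaw_y -12.2 z 0.0887 f tool [ 0.9 -3.5 -1.2] w 0.08544107441069923
[[0.012, 0.248, 0.0, 0.0, 0.001, -0.4]]
```

View pics/w5.png

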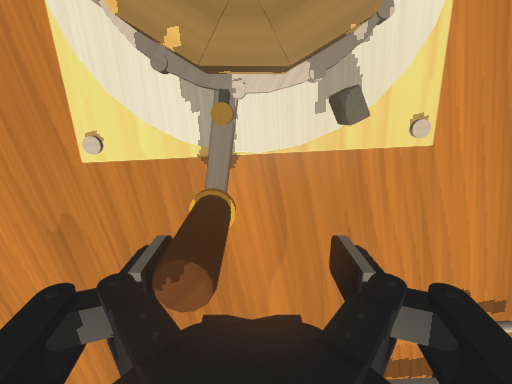

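The left finger pushes the handle with 3.5 N. The lug, at (350,105), is still well ahead of it.

send_rows:
  increments:
    - [[0.01,0.31,0,0,0,-0.5],[0.01,0.31,0,0,0,-0.5],[0.01,0.31,0,0,0,-0.5],[0.01,0.25,0,0,0,-0.4],[0.01,0.12,0,0,0,-0.2]]

```text
clock: 4.62
eef_pos: [0.5607, -0.0433, 0.0877]
tool_rot: [0.65, 0.76, -0.001, -0.001]
ft_force: [-4.7, 0.4, 2.9]
grip_width: 0.0854
```

```bash
python3 st.py wrist:w6.png
```

```text
t 4.625 r 0.1783 ang -81.37 yaw_y 8.9 z 0.0877 f tool [ 1.1 -4.6 -2.9] w 0.0853555813134331
[[0.008, 0.249, -0.001, 0.0, -0.001, -0.4]]
```

View pics/w6.png

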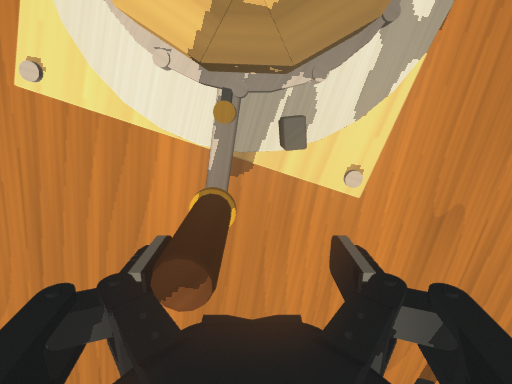

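send_rows:
  increments:
    - [[0.01,0.18,0,0,0,-0.3],[0.01,0.18,0,0,0,-0.3],[0.01,0.12,0,0,0,-0.2],[0,0,0,0,0,0]]

```text
clock: 5.18
eef_pos: [0.5843, -0.0379, 0.0877]
tool_rot: [0.596, 0.803, -0.001, -0.0]
ft_force: [-5.0, -1.2, 2.3]
grip_width: 0.0855
```

```bash
python3 st.py wrist:w7.png
```

```text
t 5.175 r 0.1781 ang -73.61 yaw_y 16.8 z 0.0877 f tool [ 0.3 -5.2 -2.3] w 0.08547449665304097
[[0.007, 0.249, -0.0, -0.0, -0.001, -0.4]]
```

View pics/w7.png

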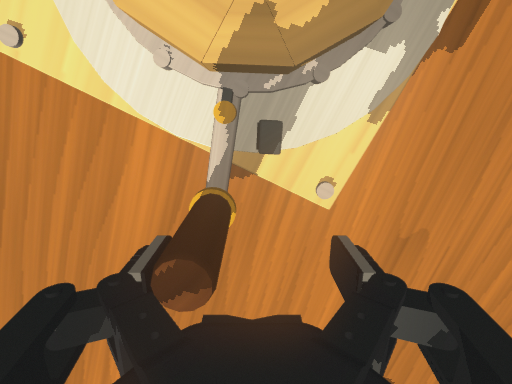

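send_rows:
  increments:
    - [[0.01,0.12,0,0,0,-0.2],[0.01,0.12,0,0,0,-0.2],[0,0,0,0,0,0]]

```text
clock: 5.6
eef_pos: [0.5956, -0.034, 0.0877]
tool_rot: [0.568, 0.823, -0.002, 0.0]
ft_force: [-5.2, -3.6, 2.5]
grip_width: 0.0856
```

```bash
python3 st.py wrist:w8.png
```

```text
t 5.6 r 0.178 ang -69.76 yaw_y 20.8 z 0.0877 f tool [-1.6 -6.1 -2.5] w 0.08556905555373369
[[0.006, 0.248, -0.001, -0.001, -0.001, -0.4]]
```

View pics/w8.png

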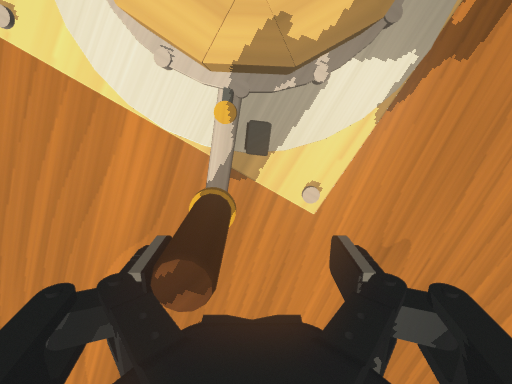

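send_rows:
  increments:
    - [[0,0.06,0,0,0,-0.1],[0,0.06,0,0,0,-0.1],[0,0,0,0,0,0]]

```text
clock: 6.02
eef_pos: [0.6008, -0.0318, 0.0877]
tool_rot: [0.554, 0.833, -0.002, 0.0]
ft_force: [-5.1, -3.9, 1.3]
grip_width: 0.0854
```

send_rows:
  increments:
    - [[0,0.04,0,0,0,-0.07],[0,0,0,0,0,0]]

```text
clock: 6.28
eef_pos: [0.6025, -0.031, 0.0877]
tool_rot: [0.549, 0.836, -0.002, -0.0]
ft_force: [-5.1, -4.1, 1.9]
grip_width: 0.0855
```

```bash
python3 st.py wrist:w9.png
```

```text
t 6.275 r 0.1778 ang -67.33 yaw_y 23.5 z 0.0877 f tool [-1.8 -6.3 -1.9] w 0.08547963989824754
[[0.005, 0.248, -0.001, -0.001, -0.001, -0.4]]
```

View pics/w9.png

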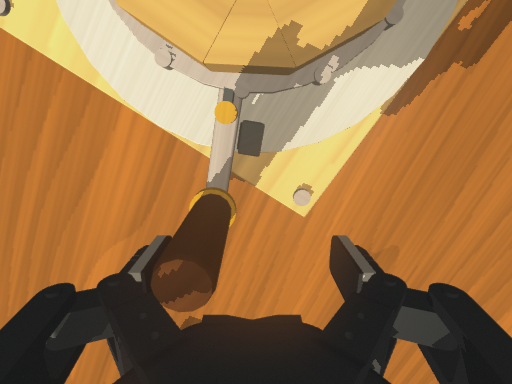

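send_rows:
  increments:
    - [[0,0.03,0,0,0,-0.05],[0,0,0,0,0,0]]

```text
clock: 6.58
eef_pos: [0.6038, -0.0304, 0.0876]
tool_rot: [0.545, 0.838, -0.002, -0.0]
ft_force: [-5.3, -2.7, 2.0]
grip_width: 0.0857
```

send_rows:
  increments:
    - [[0,0.02,0,0,0,-0.03],[0,0,0,0,0,0]]

```text
clock: 6.82
eef_pos: [0.6047, -0.03, 0.0876]
tool_rot: [0.543, 0.84, -0.002, -0.0]
ft_force: [-5.5, -4.5, 1.8]
grip_width: 0.0855
```

send_rows:
  increments:
    - [[0,0.02,0,0,0,-0.03],[0,0,0,0,0,0]]

```text
clock: 7.08
eef_pos: [0.6056, -0.0297, 0.0876]
tool_rot: [0.541, 0.841, -0.002, -0.0]
ft_force: [-5.8, -3.4, 2.0]
grip_width: 0.0852
```

send_rows:
  increments:
    - [[0,0.03,0,0,0,-0.05],[0,0,0,0,0,0]]

```text
clock: 7.32
eef_pos: [0.6064, -0.0292, 0.0876]
tool_rot: [0.537, 0.844, -0.002, -0.001]
ft_force: [-6.6, -4.3, 3.3]
grip_width: 0.0853
```

send_rows:
  increments:
    - [[0,0.02,0,0,0,-0.03],[0,0,0,0,0,0]]

```text
clock: 7.58
eef_pos: [0.6063, -0.029, 0.0875]
tool_rot: [0.535, 0.845, -0.003, -0.001]
ft_force: [-8.4, -4.9, 3.9]
grip_width: 0.0854
```

```bash
python3 st.py wrist:w10.png
```

```text
t 7.575 r 0.1774 ang -65.93 yaw_y 25.3 z 0.0875 f tool [-0.8 -9.7 -3.8] w 0.08540376482857749
[[0.003, 0.248, -0.001, -0.0, -0.002, -0.4]]
```

View pics/w10.png

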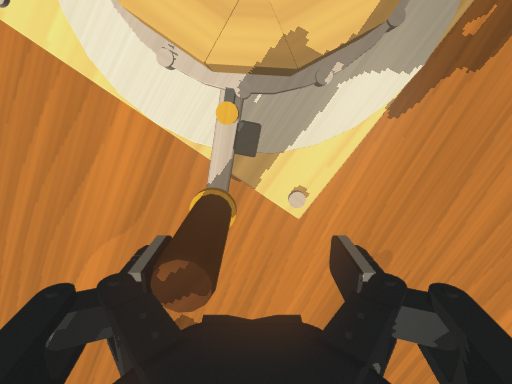

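The arm is now touching the lug at (240,140), and the force is climbing. I'll press until it's firm.

send_rows:
  increments:
    - [[0,0.04,0,0,0,0],[0,0,0,0,0,0]]

```text
clock: 7.88
eef_pos: [0.6064, -0.029, 0.0873]
tool_rot: [0.535, 0.845, -0.004, -0.002]
ft_force: [-13.0, -6.1, 6.4]
grip_width: 0.0856
```

send_rows:
  increments:
    - [[0,0.03,0,0,0,0],[0,0,0,0,0,0]]

```text
clock: 8.12
eef_pos: [0.6063, -0.029, 0.0871]
tool_rot: [0.535, 0.845, -0.006, -0.003]
ft_force: [-16.9, -8.6, 9.4]
grip_width: 0.0853
```

send_rows:
  increments:
    - [[0,0.04,0,0,0,0],[0,0,0,0,0,0],[0,0,0,0,0,0]]

```text
clock: 8.5
eef_pos: [0.6063, -0.0291, 0.0869]
tool_rot: [0.536, 0.844, -0.007, -0.004]
ft_force: [-19.5, -9.9, 11.0]
grip_width: 0.0858
```

```bash
python3 st.py scene:c11.png side:s11.png; python3 - <<'E'
import sys;sys.path.insert(0,'.')
from h import *
c=dict(np.load('pics/c11.npz'))
im=cv2.resize(c['color'][120:230,225:365,::-1],None,fx=5,fy=5,interpolation=cv2.INTER_CUBIC)
cv2.imwrite('pics/z11.png',im)
E
```

```text
t 8.5 r 0.1775 ang -65.95 yaw_y 25.2 z 0.0869 f tool [ -0.7 -22.1 -10.6] w 0.08580297460736791
[[0.004, 0.248, -0.004, -0.0, -0.007, -0.4]]
```

View pics/z11.png

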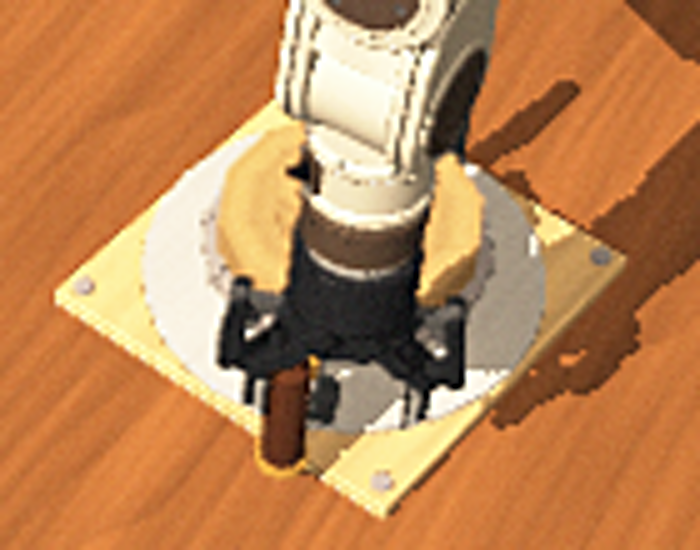

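View pics/s11.png

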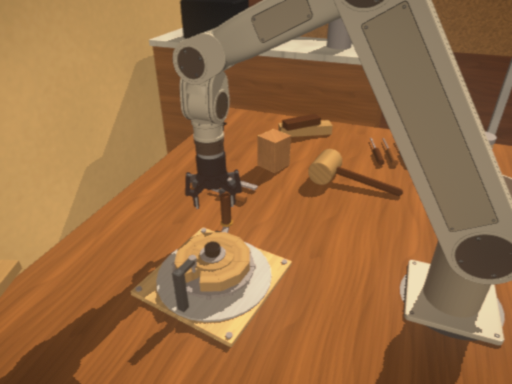

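send_rows:
  increments:
    - [[0,-0.12,0,0,0,0],[0,-0.12,0,0,0,0.2],[0.01,-0.25,0,0,0,0.4],[0.01,-0.31,0,0,0,0.5],[0.01,-0.31,0,0,0,0.5],[0.01,-0.31,0,0,0,0.5],[0.01,-0.31,0,0,0,0.5],[0,0,0,0,0,0]]

```text
clock: 9.6
eef_pos: [0.5299, -0.0452, 0.0876]
tool_rot: [0.711, 0.704, -0.0, -0.0]
ft_force: [-3.4, -1.2, 0.4]
grip_width: 0.0854
```

```bash
python3 st.py wrist:w12.png
```

```text
t 9.6 r 0.1782 ang -91.31 yaw_y -0.6 z 0.0876 f tool [-1.2 -3.3 -0.4] w 0.08540057857979455
[[0.005, 0.249, -0.0, 0.0, -0.0, -0.4]]
```

View pics/w12.png

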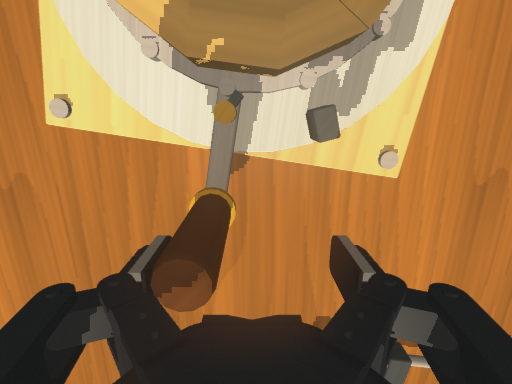

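send_rows:
  increments:
    - [[0.01,-0.31,0,0,0,0.5],[0.01,-0.31,0,0,0,0.5],[0.01,-0.31,0,0,0,0.5],[0.01,-0.31,0,0,0,0.5],[0.01,-0.31,0,0,0,0.5],[0.01,-0.28,0,0,0,0.5],[0,0,0,0,0,0]]

```text
clock: 10.52
eef_pos: [0.4447, -0.022, 0.0879]
tool_rot: [0.868, 0.497, 0.001, 0.001]
ft_force: [-0.3, -0.5, 0.4]
grip_width: 0.0856
```

```bash
cat > z.py <<'E'
from h import *
import sys
n=sys.argv[1]
c=dict(np.load(f'pics/c{n}.npz'));s=dict(np.load(f'pics/s{n}.npz'))
a=cv2.resize(c['color'][120:230,225:365,::-1],None,fx=5,fy=5,interpolation=cv2.INTER_CUBIC)
b=cv2.resize(s['color'][195:345,125:295,::-1],None,fx=4,fy=4,interpolation=cv2.INTER_CUBIC)
cv2.imwrite(f'pics/zc{n}.png',a);cv2.imwrite(f'pics/zs{n}.png',b)
E
python3 st.py wrist:w13.png scene:c13.png side:s13.png;python3 z.py 13
```

```text
t 10.525 r 0.1789 ang -119.95 yaw_y -30.4 z 0.0879 f tool [-0.6  0.  -0.4] w 0.08555310780321922
[[0.011, 0.249, 0.001, 0.001, 0.001, -0.4]]
```

View pics/w13.png

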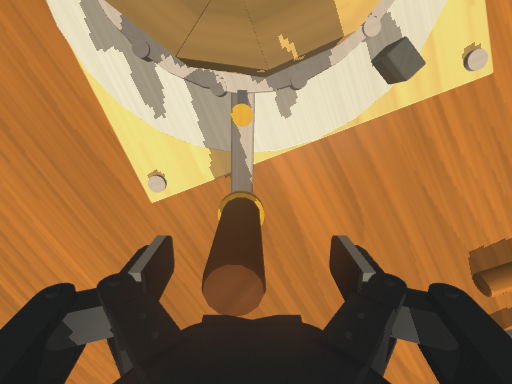

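View pics/zc13.png

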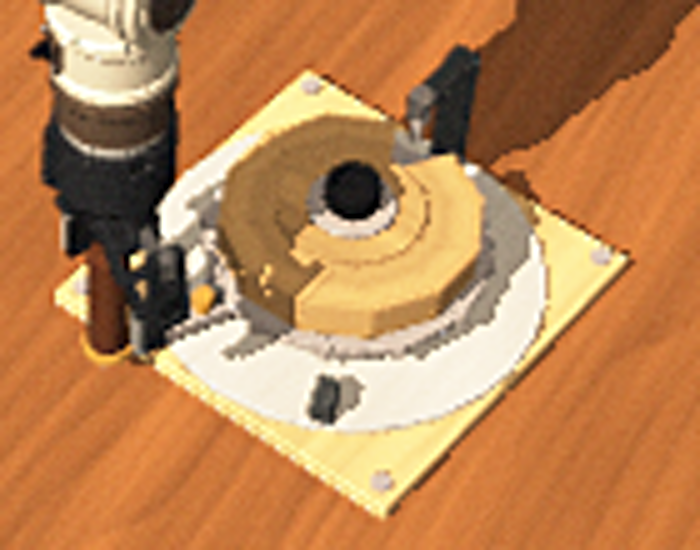

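View pics/zs13.png

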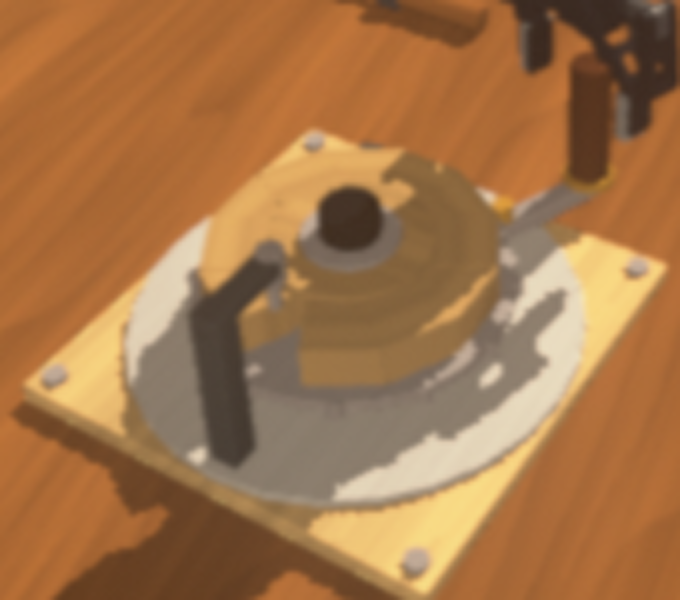

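```bash
cat > ring.py <<'E'
from plan import *
import sys
# rectify each view onto plane z=.079 about axis, 0.25 mm/px colour; rotate so that angle 80 is up
for n,A2 in((sys.argv[1],A),):
  out=[]
  for k,off in(('c',(0.0018,-.0005)),('s',(-.0018,.0015))):
    d=dict(np.load(f'pics/{k}{n}.npz'))
    g=np.linspace(-.11,.11,300);X,Y=np.meshgrid(g,-g)
    P=np.stack([X+A[0]+off[0],Y+A[1]+off[1],0*X+.079],-1)
    q=(P-d['pose'][:3,3])@d['pose'][:3,:3];K=d['intrinsics']
    u=K[0,0]*q[...,0]/q[...,2]+K[0,2];v=K[1,1]*q[...,1]/q[...,2]+K[1,2]
    im=cv2.remap(d['color'][:,:,::-1].copy(),u.astype(np.float32),v.astype(np.float32),cv2.INTER_CUBIC)
    cv2.circle(im,(150,150),int(.0725/.22*300),(0,0,255),1);out.append(im)
  cv2.imwrite(f'pics/rect{n}.png',cv2.resize(np.hstack(out),None,fx=1.33,fy=1.33))
E
python3 ring.py 13
```

```text
(no output)
```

View pics/rect13.png

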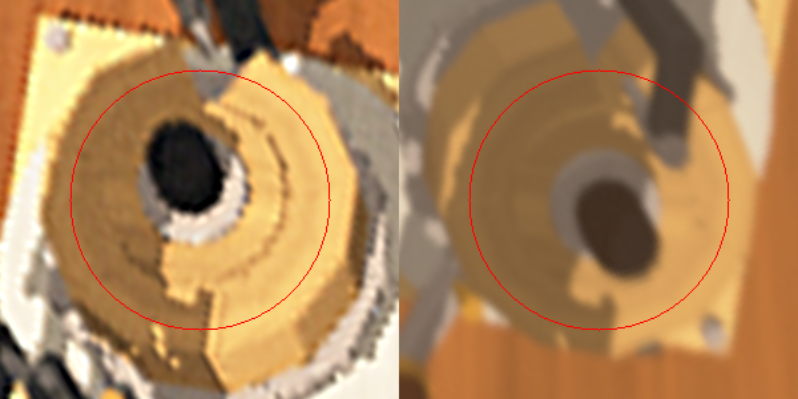

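The cut-out now sits at the guide, with its apex at about 83° against about 82.3° for the guide. The lever is back at rest. I'll lift clear and check properly.

send_rows:
  increments:
    - [[0,0.05,-0.5,0,0,0],[0,0,-0.7,0,0,0],[0,0,-0.7,0,0,0],[0,0,-0.7,0,0,0],[0.3,0,-0.7,0,0,0],[0.3,0,-0.7,0,0,0],[0.3,0,-0.5,0,0,0],[0,0,0,0,0,0]]

```text
clock: 11.68
eef_pos: [0.4708, 0.0156, 0.3142]
tool_rot: [0.868, 0.497, 0.002, 0.001]
ft_force: [0.4, -1.2, -0.8]
grip_width: 0.0854
```

```bash
python3 st.py wrist:w14.png scene:c14.png side:s14.png;python3 z.py 14
```

```text
t 11.675 r 0.1334 ang -118.3 yaw_y -30.4 z 0.3142 f tool [-0.8  0.9  0.8] w 0.08535970244773883
[[0.013, 0.186, 0.001, 0.001, 0.002, -0.4]]
```

View pics/w14.png

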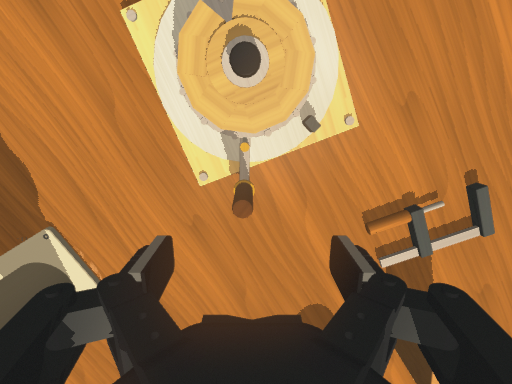

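View pics/zc14.png

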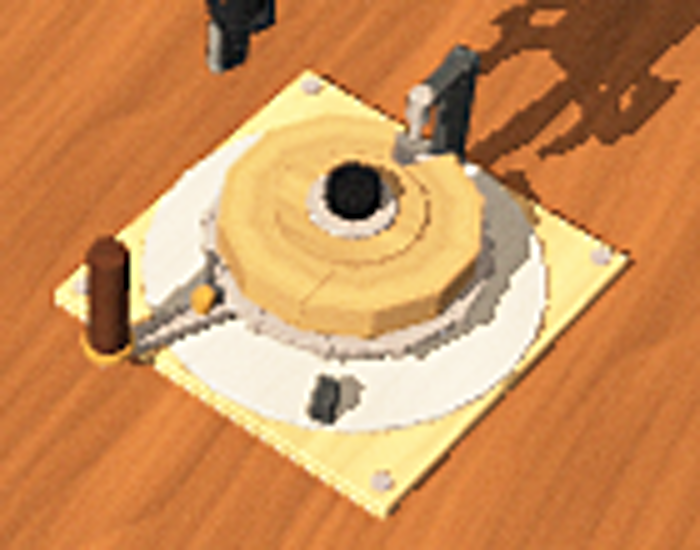

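View pics/zs14.png

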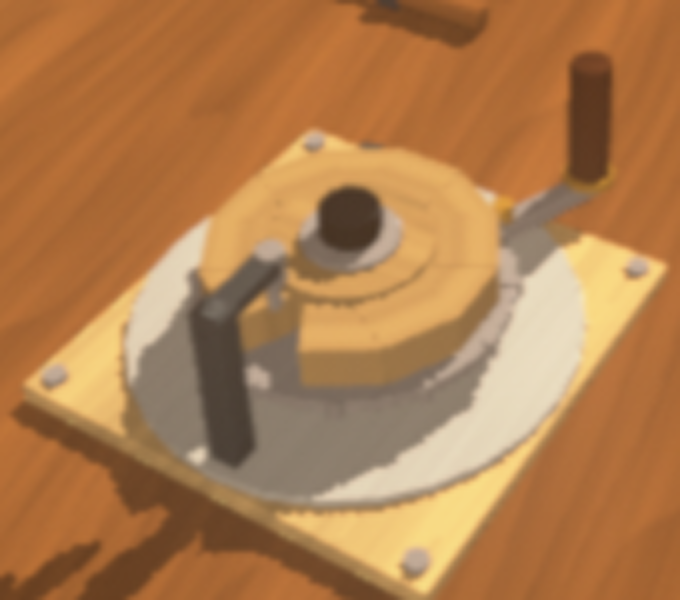

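The lever is at the same pixels as at the start: (109,250) in the scene zoom and (591,62) in the side zoom. The cut-out is at the guide pin. One closer look from above will confirm the alignment.

send_rows:
  increments:
    - [[0.7,0,0,0,0,0],[0.7,0,0,0,0,0],[0.6,0,0,0,0,0],[0,0,0,0,0,0],[0,0,0,0,0,0]]

```text
clock: 12.45
eef_pos: [0.5185, 0.1005, 0.3112]
tool_rot: [0.868, 0.496, -0.001, -0.0]
ft_force: [0.4, 0.3, -0.0]
grip_width: 0.0851
```

```bash
python3 st.py wrist:w15.png; python3 -c "
from h import *
d=np.load('pics/w15.npz')['color'][0:200,120:400,::-1]
cv2.imwrite('pics/w15z.png',cv2.resize(d,None,fx=2.8,fy=2.8,interpolation=cv2.INTER_CUBIC))"
```

```text
t 12.45 r 0.036 ang -115.52 yaw_y -30.5 z 0.3112 f tool [0.5 0.2 0. ] w 0.08508793566002996
[[0.006, 0.05, -0.0, -0.001, -0.001, -0.4]]
```

View pics/w15z.png

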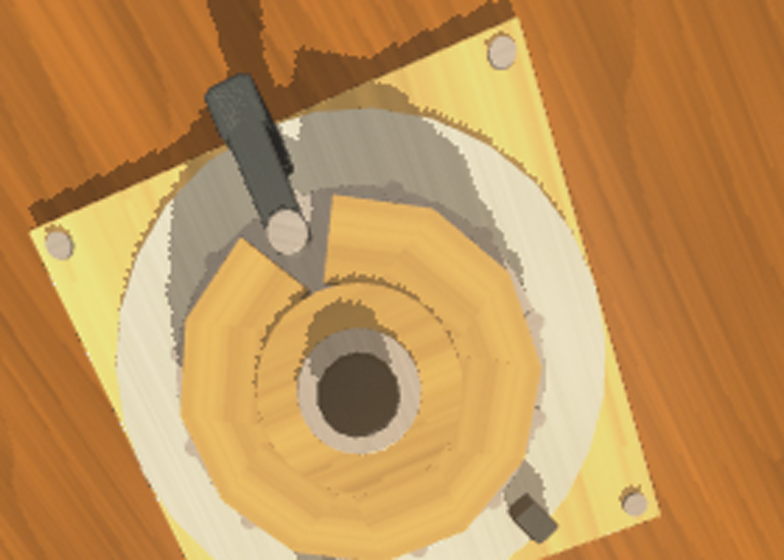

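```bash
python3 -c "
from plan import *
d=dict(np.load('pics/w15.npz'))
f=lambda x,y,h:ray(d,120+x/2.8,y/2.8,h)[:2]
k=f(358,394,.106);print('knob',k)
ang=lambda p:np.degrees(np.arctan2(*(p-A)[::-1])).round(1)
a,b,c=f(242,240,.079),f(332,197,.079),f(315,290,.079)
print('cut',ang(a),ang(b),ang((a+b)/2),'apex',ang(c))
for h in(.12,.128): g=f(288,232,h);print('guide',g,ang(g),np.hypot(*(g-A)))"
```

```text
knob [0.53343475 0.13504452]
cut 98.1 68.2 83.1 apex 84.4
guide [0.54314291 0.20692562] 82.9 0.07448885489983378
guide [0.54341954 0.20578235] 82.6 0.0733893595020341
```

From above, the cut-out is at 83.1° and the guide at 82.8°, so they are aligned. Nothing is touching the jig, and I'm handing in.

```bash
python3 -c "
from workcell import *
print(job_done())"
```

```text
the job is handed in; nothing more can be done
None
```

The cut-out is under the drill guide after one full lever stroke, and the job is handed in. It took about 12.5 s of the 72 s allowed.

- **Stroke:** I straddled the handle with the open gripper and swung it counter-clockwise to the stop. At the stop I pressed until the sideways force on the handle was about 22 N. That is roughly 22 N on the lug, well under the 60 N limit. I then followed the lever back to rest and lifted clear.
- **Alignment:** From above, the middle of the cut-out measured 83.1° and the guide about 82.8° around the axis. The tip of the wedge gave 84.4°, so the measurements agree to within about 1.5°.
- **Lever and surroundings:** The handle was back at its starting pixels in the fixed views. The wrist force was near zero with the gripper about 0.3 m above the bench. The robot touched nothing but the handle; I did not measure the mallet, bar clamp or carton again afterwards.

One reading to note: while pressing at the stop there was also about 11 N vertical force at the gripper. It went away when I backed off, and no check failed.

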